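# Impact-test a sample cap: cock the striker, bring the sample into line, trip the sear

## Robot

A 6-joint arm with a two-finger parallel gripper is mounted at the origin on the work surface. World frame = base frame: x ahead of the robot, y to its left, z up, the work surface at z = 0. Lengths are in m, angles in rad, forces in N, time in s.
With the tool pointing down it reaches from about 0.375 to 0.9 m from the base axis. Payload 3.1 kg.
Tool frame: the origin (TCP) lies between the finger pads; the fingertips stand 19 mm ahead of it and the grasp point (between the pads) is the TCP; z points along the fingers, y is the direction in which the jaws open and shut (so a half turn about z gives the same grasp; the last joint's range is limited). The gripper opens to 87 mm and grips with 3 to 60 N. Pads are 19 mm wide; open, the fingers measure 117 mm over their backs; the gripper's body (75 mm by 190 mm) begins 51 mm behind the grasp point.
Start: joints at [1.02, 0.527, 1.433, -0, 1.181, -0.178], TCP at [0.228, 0.582, 0.242] pointing down, gripper open.
Joint ranges: [-3.08, 3.08], [-0.75, 2.2], [0.22, 2.44], [-1.43, 4.57], [0, 2.65], [-2.85, 2.85]. Speed limits (rad/s): [2.79, 2.79, 3.14, 3.14, 3.14, 3.14].

## Interface

Orientations are given as a unit quaternion [x, y, z, w].
In Python, from rig import robot gives the robot as it stands.
- The arm moves only by the tool apply_moves, never from a script. Its argument "series" is a list of rows, each a list of 7 numbers: the shift along the tool's x, y, z in cm, then the turn, a rotation vector about the tool's x, y, z in degrees, then the opening, from 0 (shut) to 1 (fully open). In form: [[dx, dy, dz, rx, ry, rz, grip], ...]. A call has 1 to 5 rows; each row is the pose to reach, as a shift and turn from the pose commanded when the call began, along the tool's axes at that moment; what a row does not reach only later rows make up. A row lasts 1/12 s, in which the tool goes at most 41.7 mm and 7.16 degrees, less where a joint would pass 70% of its speed; a pose out of reach is approached as far as the arm can. A call with a gripper value outside its range is refused whole. The fingers move at their own pace and stop on an object; "newtons" is the grip in N (left out, the last holds). Time passes only in rows, so rows that repeat a pose let the fingers close. It gives the time, the measured TCP pose, the force and the opening at its end, in the units of the state.
- robot.get_obs(): the state, without advancing time (a new reading comes with each control period).
- robot.camera(name): name is "scene" or "top" or "wrist"; returns the picture (400x640x3 uint8, red, green, blue); there is no depth.
- robot.camera_params(name): a dict with "mtx" (3x3 intrinsics, pixels), "D" ([k1, k2, p1, p2, k3] as OpenCV has them; the pictures are not rectified), "origin" and "rotation" of the camera in the world. Camera axes: x right, y down, z forward; pixel columns grow to the right and rows downward; lengths in m; the calibration is good to about 2 mm. A picture is of the moment at which its call begins: read the wrist's pose just before it. camera_params takes no time and is no camera call; for the wrist camera it gives the pose at the moment of the call.
- robot.hand_in(): hands the job in, once; it reports no verdict.
The state is a dict: "time": time; "q": joint angles; "joint_velocities": joint speeds; "joint_torque": joint torques, N m; "position": TCP position; "tool_rot": TCP orientation; "ft_force": force on the tool from outside, world axes, zero at the start; "moment": the same for the moment, N m; "grip_width": finger opening in m.
Only numpy, scipy, OpenCV 4.12 (cv2) and the standard library are available. Lean on these libraries where they do the work, as an engineer would, in place of code of your own. Each camera call takes 0.05 s, during which the arm holds its last target. There are 200 camera calls.

## Task

Carry out one impact test on the bottle cap mounted in the tester: first draw the striker back by its upright handle until the sear catches and holds it by itself, without forcing it hard onto the rear buffer, and let go of it. Then push the sample carriage gently all the way in to its stop, so that the cap stands in front of the cocked striker, and press the trip pad gently so that the striker flies free and its blow drives the cap back against its holder. Move the cap only by the blow, never by hand, do not touch the striker again after the blow, and leave the other things on the bench alone.

Things in the scene. Friction and masses are not known exactly. Their poses are not given: they have to be found in the camera images.
- tester: Impact tester, bare metal, fixed: base plate 360 x 200 x 12 mm, on it a channel 60 mm wide with its top 82 mm up and a 22 mm slot along it. Origin: underside of the base, below the handle at rest. +x is the firing direction (channel to sample carriage), +y the side of the trip pad and drawn-out carriage, z up. The base spans x -195 to 165, y -100 to 100 mm. Offsets below are along these axes.
- striker (a joint): How far the striker is drawn back to the tester's -x (m): 0 = rest, limit 0.075. Its spring pulls 5 N at 0 and 0.1 N more per mm, plus rubbing under 1 N. The sear catches between 0.042 and 0.056, different each time and not visible; a ramp before it adds a few N, gone at the click. 3 mm past the catch the stiff buffer is met. Once caught it stays back by itself; not caught, it springs home.
- handle (a point): Point on the striker's upright handle, 112 mm above the bench: a plain round steel post 14 mm thick, standing free from 82 mm (top of the channel) to 132 mm, with a black cap 18 mm thick up to 142 mm. It moves with the striker; at rest it stands at tester x = 0, y = 0. It can be pinched, or hooked with closed fingers on its +x side and pulled to -x.
- buffer (a joint): How far the rear buffer pin is pressed back (m), 0 = not touched. A rubber-tipped pin out of the rear of the tester, spring of 2 N per mm. It must not be pressed more than 0.005.
- carriage_tab (a point): Middle of the outer (+y) face of the upright push tab of the sample carriage, 105 mm above the bench. The tab is a bare metal plate 40 mm wide (along tester x), 8 mm thick, its top 122 mm up, its lower end 30 mm up. It stands at tester x = 108 mm, and at y = 44 mm when the carriage is fully in, up to 50 mm farther out when drawn out. Push it towards the tester's -y.
- carriage (a joint): How far the carriage has been pushed in (m): 0 = fully drawn out, 0.05 = home, touching its rubber stop pad at the tester's -y side (the pad gives 1 mm per 3 N, so pushing on goes a little past 0.05). Sliding takes about 3 N.
- cap (a point): Centre of the front (struck) face of the sample cap: a white plastic disc 38 mm across, 10 mm thick, standing upright, 58 mm up, on a plunger in the carriage's holder plate (which is 68 mm tall, top 98 mm up). It rides with the carriage.
- plunger (a joint): How far the cap and its plunger have been driven back in the holder towards the tester's +x (m): 0 = untested, 12 mm proud of the holder plate; 0.012 = against the plate. It rubs with about 15 N, so only a sharp blow moves it, not the spring's push alone.
- trip_pad (a point): Centre of the top of the round trip pad: grey disc 32 mm across, 78 mm up at rest, at tester x = -30, y = 78 mm, on a stem over a small grey block. Pressed straight down it lowers the sear: 2.5 N at first; with the striker cocked it lets go after 5 to 8 mm at 4 to 8 N; bottom at 10 mm. It springs up again, and dips by itself as the striker is drawn over it. Fingers there are clear of the striker.
- cap_a: Spare white cap, 38 mm across, 10 mm tall, lying loose on the tester's base plate on its -y side. Leave alone.
- cap_b: A second spare cap like it, lying farther back on the base plate's -y side. Leave alone.
- cup: Small steel cup, 44 mm across, 35 mm tall, loose on the base plate near its rear +y corner. Leave alone.
- plate: White plate, 170 mm across, loose on the bench to the robot's left. Leave alone.
- clear_tray: Clear plastic tray 220 x 200 x 35 mm, loose on the bench to the robot's right. Leave alone.
- jar: Glass jar with a white lid, 64 mm across, 85 mm tall, loose on the bench to the robot's right, near it. Leave alone.
- tweezers: Steel tweezers about 125 mm long, lying loose on the bench to the left, near the robot. Leave alone.
- nose (a point): Centre of the front face of the striker's nose, a dark steel round 28 mm thick, 58 mm up; at rest at tester x = 92 mm, y = 0, and there it stands in the way of the cap: the carriage can go in only while the striker is cocked.

How it is judged:
By the outcome, as a careful person would: the job done as asked, in the order asked, and still so for the second after the job is handed in, with the robot touching nothing.
It also fails if it takes over 62 s, if anything falls off the work surface, if the arm or the gripper's body presses on something with over 40 N, if the wrist force passes 120 N, or if a joint passes its speed limit or range.

## Working session

There is one attempt and no reset: what is moved stays moved. The work goes in short steps, Python scripts to look and compute and a tool call to move; the robot and the scene stay as the last step left them, time stands still between calls to the robot, and variables do not carry over. Pictures are saved under pics/ and viewed, about 8 in all and at most 12, crops included, and the job is handed in when it is done.

Besides the shell and the picture viewer there is one more tool, called after "Request:" in YAML: its name, and indented under it one key for each argument. apply_moves: Moves the arm, as the interface text tells. Its arguments: {"type":"object","properties":{"series":{"type":"array"},"newtons":{"type":"number"}},"required":["series"]}

```bash
mkdir -p pics; ls
python3 - <<'E'
from rig import robot
import cv2
for n in ("scene","top"):
    im=robot.camera(n); cv2.imwrite(f"pics/{n}0.png",im[:,:,::-1])
    p=robot.camera_params(n); print(n,p)
o=robot.get_obs(); print(o)
E
```

```text
pics
scene {'mtx': array([[460.18347919,   0.        , 321.82273886],
       [  0.        , 460.18347919, 200.21289837],
       [  0.        ,   0.        ,   1.        ]]), 'D': array([-0.0705045,  0.       ,  0.       ,  0.       ,  0.       ]), 'origin': array([ 0.93771323, -0.81093825,  0.9866213 ]), 'rotation': array([ 0.90412405,  0.21839043, -0.09060805, -0.35588692])}
top {'mtx': array([[442.42847778,   0.        , 316.37250398],
       [  0.        , 442.42847778, 202.15204798],
       [  0.        ,   0.        ,   1.        ]]), 'D': array([-0.07496315,  0.        ,  0.        ,  0.        ,  0.        ]), 'origin': array([ 0.44226611, -0.05570365,  1.48878723]), 'rotation': array([ 0.71680609, -0.69584239,  0.03502336, -0.02767235])}
{'time': 0.1, 'q': array([ 1.01953720e+00,  5.28367506e-01,  1.43378373e+00, -5.71092494e-06,
        1.18139942e+00, -1.78475732e-01]), 'joint_velocities': array([ 1.19249054e-03, -3.24808668e-03, -1.45696211e-03, -1.95991631e-05,
        3.38237501e-05, -5.09334982e-05]), 'joint_torque': array([-1.78170080e-04, -4.40987778e+01, -1.77151805e+01,  6.35078084e-02,
        5.33540163e-02, -4.59499608e-05]), 'position': array([0.22725634, 0.58154541, 0.24066991]), 'tool_rot': array([ 1.85313149e-01,  9.82679031e-01, -9.15494128e-04, -3.46864705e-04]), 'ft_force': array([ 0.59365864, -0.54278018,  0.53528578]), 'moment': array([ 0.0011037 , -0.01718538, -0.0223037 ]), 'grip_width': 0.08688139576698989}
```

View pics/top0.png

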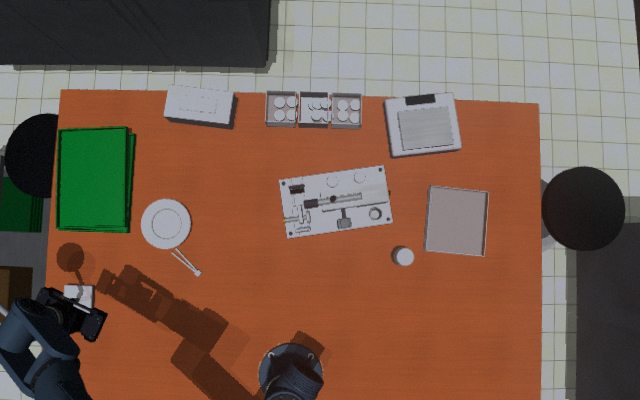

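View pics/scene0.png

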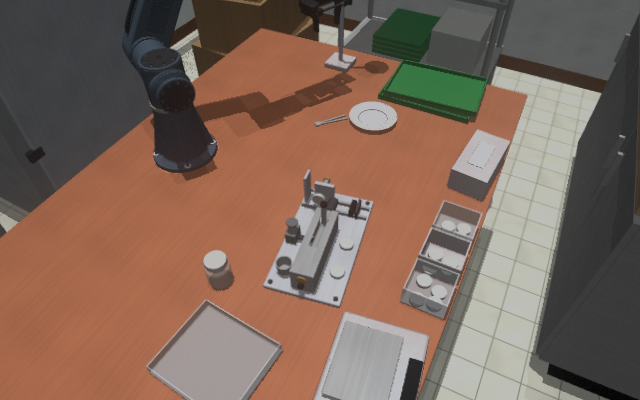

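The top view shows the tester at about px (335,202), with firing to the image left (world +y) and the pad side facing the robot. Next I enlarge both views.

Run:
```python
import cv2
a=cv2.imread("pics/top0.png")[160:245,270:400]; cv2.imwrite("pics/topc.png",cv2.resize(a,None,fx=6,fy=6,interpolation=cv2.INTER_CUBIC))
a=cv2.imread("pics/scene0.png")[160:305,255:385]; cv2.imwrite("pics/scenec.png",cv2.resize(a,None,fx=4,fy=4,interpolation=cv2.INTER_CUBIC))
```

```text
(no output)
```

View pics/topc.png

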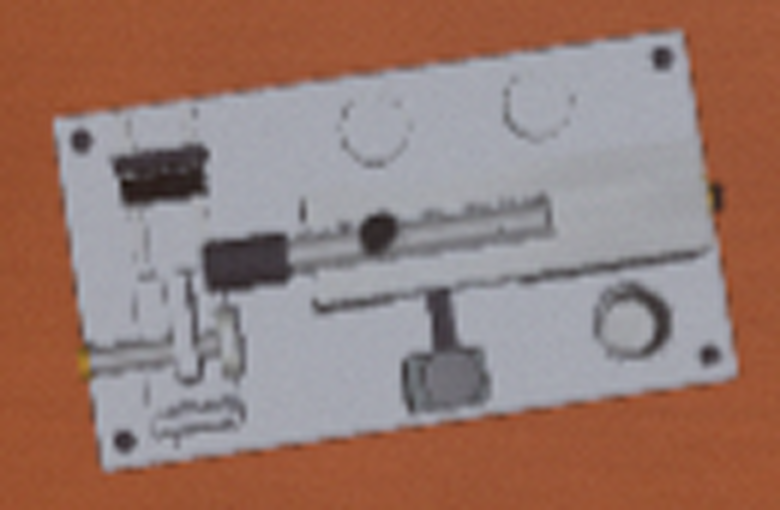

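View pics/scenec.png

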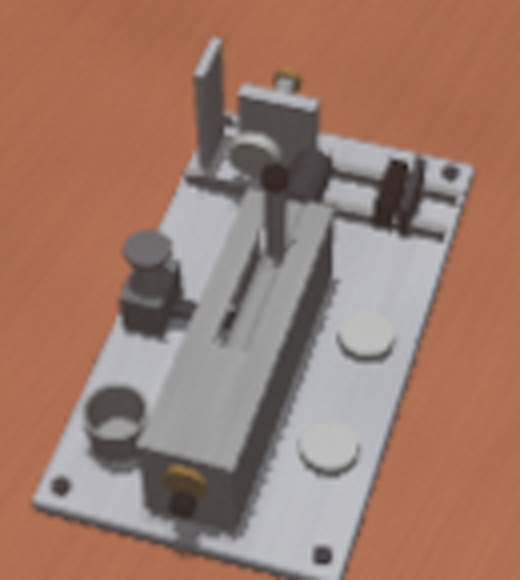

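The top crop shows the base corners at (55,118), (683,30), (738,377) and (103,470), the handle cap at (378,232) and the pad at (450,380). The scene crop shows the corners at (472,165), (35,505) and (345,578), and the carriage drawn out. Next I fit the tester pose.

```bash
cat > h.py <<'E'
import numpy as np, cv2
from scipy.spatial.transform import Rotation as R
from scipy.optimize import least_squares
def proj(p,pts):
    Rc=R.from_quat(p["rotation"]).as_matrix().T; t=-Rc@p["origin"]
    return cv2.projectPoints(np.float64(pts).reshape(-1,1,3),cv2.Rodrigues(Rc)[0],t,p["mtx"],np.array(p["D"]))[0][:,0]
def T2W(pose,pts):  # tester (x,y,z) m -> world
    x,y,a=pose; pts=np.atleast_2d(np.float64(pts))
    return np.c_[R.from_euler('z',a).apply(pts)]+[x,y,0]
E
python3 - <<'E'
from h import *
from rig import robot
C=lambda l:np.array(l)/1000.
tp=C([[165,-100,12],[-195,-100,12],[-195,100,12],[165,100,12],[0,0,142],[-30,78,78]])
tu=(np.array([[55,118],[683,30],[738,377],[103,470],[378,230],[450,380]])+.5)/6-.5+[270,160]
sp=C([[165,-100,12],[-195,100,12],[-195,-100,12],[0,0,142],[-30,78,78]])
su=(np.array([[472,165],[35,505],[345,578],[275,174],[148,248]])+.5)/4-.5+[255,160]
P={n:robot.camera_params(n) for n in("top","scene")}
def res(x,which):
    r=[]
    if 't' in which: r.append(proj(P["top"],T2W(x,tp))-tu)
    if 's' in which: r.append(proj(P["scene"],T2W(x,sp))-su)
    return np.concatenate(r).ravel()
for w in('t','s','ts'):
    s=least_squares(res,[0.55,-0.1,1.6],args=(w,),loss='soft_l1'); print(w,s.x,np.round(s.fun.reshape(-1,2),1).tolist())
x=s.x; np.save("pose.npy",x)
for n,p in dict(handle=[0,0,.112],tab=[.108,.094,.105],pad=[-.03,.078,.078]).items(): print(n,T2W(x,C([0,0,0])+p))
# tab drawn-out check in top view: tab top outline
print((proj(P["top"],T2W(x,C([[88,94,122],[128,94,122],[88,86,122],[128,86,122]])))-[270,160]+.5)*6)
E
```

```text
t [ 0.57712723 -0.11813312  1.74284792] [[-0.6, -0.0], [0.1, -0.2], [0.2, 0.4], [-0.4, 0.3], [0.3, -0.1], [0.2, -0.4]]
s [ 0.57612418 -0.11837813  1.76232778] [[0.1, -0.9], [-0.3, -0.2], [0.2, 1.4], [0.1, -0.3], [-0.1, 0.0]]
ts [ 0.57687337 -0.11822581  1.75214039] [[-0.7, 0.5], [-0.2, -0.6], [0.5, -0.1], [-0.1, 0.8], [0.3, -0.0], [0.4, -0.4], [0.9, -0.5], [-0.6, -0.6], [-0.4, 1.6], [0.4, -0.3], [0.1, -0.2]]
handle [[ 0.57687337 -0.11822581  0.112     ]]
tab [[ 0.46493678 -0.02894984  0.105     ]]
pad [[ 0.50556296 -0.16180132  0.078     ]]
[[237.83593242 439.74133878]
 [160.83528734 451.52321535]
 [235.49647054 424.33596301]
 [158.52893194 436.10413422]]
```

```bash
cat > go.py <<'E'
# go.py tx ty z(mm, tester/world) [jaw axis deg in tester] -> tool shift cm + rz deg from measured pose
import sys; from h import *; from rig import robot
P=[0.577,-0.1182,1.745]
o=robot.get_obs(); v=[float(a) for a in sys.argv[1:]]
q=R.from_quat(o["tool_rot"])
inv=lambda w:R.from_euler('z',-P[2]).apply(w)
t=inv(o["position"]-[P[0],P[1],0])*1000
print("t",round(o["time"],2),"tcp tester mm",t.round(1),"F tester",inv(o["ft_force"]).round(1),"w",round(o["grip_width"]*1e3,1),"q",o["q"].round(2))
if v:
    d=q.inv().apply(T2W(P,np.array(v[:3])/1000)[0]-o["position"])*100
    # desired rotation: tool z down, y along jaw axis
    best=None
    for k in(0,180):
        a=P[2]+np.radians(v[3]+k) if len(v)>3 else 0
        y=np.array([np.cos(a),np.sin(a),0]);z=np.array([0,0,-1.]);M=np.c_[np.cross(y,z),y,z]
        r=np.degrees((q.inv()*R.from_matrix(M)).as_rotvec())
        if best is None or np.linalg.norm(r)<np.linalg.norm(best): best=r
    print("shift cm",d.round(2),"rot",best.round(1) if len(v)>3 else "")
E
python3 go.py 30 0 240 90
```

```text
t 0.1 tcp tester mm [749.8 223.2 240.7] F tester [-0.6 -0.5  0.5] w 86.9 q [ 1.02  0.53  1.43 -0.    1.18 -0.18]
shift cm [-56.5  -49.87   0.14] rot [-0.1  0.  58.7]
```

Request:
apply_moves:
  series:
    - [-2.8,-2.5,0,0,0,4,0]
    - [-5.6,-5,0,0,0,8,0]
    - [-8.4,-7.5,0,0,0,12,0]
    - [-11.2,-10,0,0,0,16,0]
    - [-14,-12.5,0,0,0,20,0]
  newtons: 40

```text
time: 0.52
position: [0.3125, 0.413, 0.2412]
tool_rot: [0.354, 0.935, -0.0, -0.0]
ft_force: [0.4, 0.1, -0.2]
grip_width: 0.0616
```

```bash
python3 go.py 30 0 240 90
```

```text
t 0.52 tcp tester mm [569.  168.4 241.2] F tester [ 0.  -0.4 -0.2] w 61.6 q [ 0.71  0.38  1.7  -0.    1.06 -0.14]
shift cm [-52.66 -20.38   0.14] rot [-0.   0.  38.5]
```

Request:
apply_moves:
  series:
    - [-3.6,-1.4,0,0,0,4,0]
    - [-7.2,-2.8,0,0,0,8,0]
    - [-10.8,-4.2,0,0,0,12,0]
    - [-14.4,-5.6,0,0,0,16,0]
    - [-18,-7,0,0,0,20,0]

```text
time: 0.93
position: [0.4015, 0.2414, 0.2414]
tool_rot: [0.512, 0.859, -0.0, -0.0]
ft_force: [0.7, 0.3, 0.1]
grip_width: 0.0282
```

```bash
python3 go.py 30 0 240 90
```

```text
t 0.93 tcp tester mm [384.6 110.5 241.4] F tester [ 0.2 -0.7  0.1] w 28.2 q [ 0.3   0.32  1.81  0.    1.01 -0.19]
shift cm [-37.13  -0.76   0.14] rot [-0.  -0.  18.5]
```

Request:
apply_moves:
  series:
    - [-3.7,0,0,0,0,4,0]
    - [-7.4,0,0,0,0,8,0]
    - [-11.1,0,0,0,0,12,0]
    - [-14.8,0,0,0,0,15,0]
    - [-18,0,0,0,0,17,0]

```text
time: 1.35
position: [0.4884, 0.0829, 0.2414]
tool_rot: [0.633, 0.774, -0.0, 0.0]
ft_force: [-0.1, -0.1, 0.3]
grip_width: 0.002
```

```bash
python3 go.py 30 0 240 90
```

```text
t 1.35 tcp tester mm [213.5  52.4 241.4] F tester [-0.   0.1  0.3] w 2.0 q [-0.06  0.35  1.75 -0.    1.04 -0.26]
shift cm [-18.47   4.77   0.14] rot [-0.   0.   1.5]
```

Request:
apply_moves:
  series:
    - [-3.5,0.8,0,0,0,0,0]
    - [-7,1.6,0,0,0,0,0]
    - [-10.5,2.5,0,0,0,0,0]
    - [-14,3.5,0,0,0,0,0]
    - [-17,4.4,0,0,0,0,0]

```text
time: 1.77
position: [0.5656, -0.0748, 0.2412]
tool_rot: [0.632, 0.775, -0.0, -0.0]
ft_force: [0.8, 0.6, -0.0]
grip_width: 0.0005
```

Request:
apply_moves:
  series:
    - [0,0,0,0,0,0,0]
    - [0,0,0,0,0,0,0]
    - [0,0,0,0,0,0,0]

```text
time: 2.02
position: [0.564, -0.072, 0.2409]
tool_rot: [0.632, 0.775, -0.0, -0.001]
ft_force: [-0.3, -0.3, 0.2]
grip_width: 0.0002
```

```bash
python3 go.py 30 0 125 90
python3 - <<'E'
from h import *; from rig import robot
p=robot.camera_params("wrist"); im=robot.camera("wrist"); cv2.imwrite("pics/w1.png",im[:,:,::-1])
P=[0.577,-0.1182,1.745]
print("handle cap top",proj(p,T2W(P,[[0,0,.142],[-.03,.078,.078],[.108,.086,.122]])).round(0), p["origin"])
E
```

```text
t 2.02 tcp tester mm [ 47.7   4.7 240.9] F tester [-0.3  0.3  0.2] w 0.2 q [-0.32  0.45  1.58  0.    1.12 -0.53]
shift cm [-1.81  0.45 11.58] rot [-0.1 -0.1  1.6]
handle cap top [[321. 255.]
 [250. 250.]
 [223. 126.]] [0.54815953 0.00924184 0.38415735]
```

View pics/w1.png

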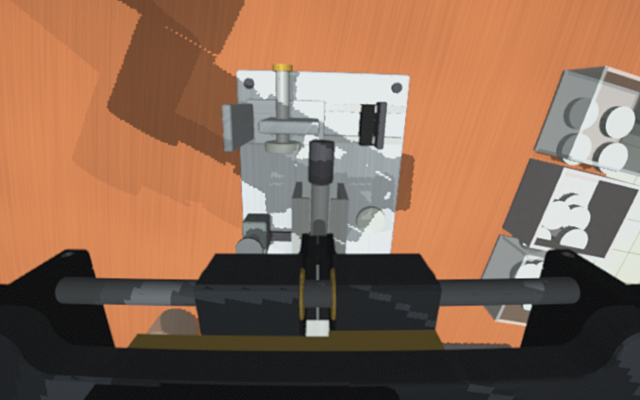

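The wrist view shows the fingers shut, with the tester axis well aligned and the striker nose at (321,160). The handle cap is hidden under the fingers, as expected, and the tab at (237,128) means the carriage is out by about 35 mm. I now go down on the +x side of the handle.

Request:
apply_moves:
  series:
    - [-1.2,0.45,3,0,0,1.6,0]
    - [-1.2,0.45,6,0,0,1.6,0]
    - [-1.2,0.45,9,0,0,1.6,0]
    - [-1.2,0.45,11.5,0,0,1.6,0]
    - [-1.2,0.45,12.5,0,0,1.6,0]

```text
time: 2.48
position: [0.5689, -0.0809, 0.1134]
tool_rot: [0.642, 0.767, -0.001, -0.003]
ft_force: [-0.9, 0.4, 0.2]
grip_width: 0.0003
```

Request:
apply_moves:
  series:
    - [0,0,0,0,0,0,0]
    - [0,0,0,0,0,0,0]

```text
time: 2.65
position: [0.5718, -0.0824, 0.1169]
tool_rot: [0.642, 0.767, -0.0, -0.0]
ft_force: [-0.8, 0.6, -0.0]
grip_width: 0.0003
```

```bash
python3 go.py 20 0 115 90
```

```text
t 2.65 tcp tester mm [ 36.1  -1.1 116.9] F tester [ 0.7  0.7 -0. ] w 0.3 q [-0.34  0.63  1.66  0.    0.85 -0.51]
shift cm [-1.61 -0.11  0.19] rot [-0.  -0.   0.1]
```

Request:
apply_moves:
  series:
    - [-0.5,-0.1,0,0,0,0,0]
    - [-1,-0.1,0,0,0,0,0]
    - [-1.5,-0.1,0,0,0,0,0]
    - [-2.0,-0.1,0,0,0,0,0]
    - [-2.3,-0.1,0,0,0,0,0]

```text
time: 3.07
position: [0.5748, -0.1057, 0.1175]
tool_rot: [0.643, 0.766, 0.001, -0.001]
ft_force: [-0.3, 7.0, 4.0]
grip_width: 0.0004
```

```bash
python3 go.py
```

```text
t 3.07 tcp tester mm [ 12.6   0.  117.5] F tester [ 7. -1.  4.] w 0.4 q [-0.37  0.64  1.64  0.    0.86 -0.55]
```

Request:
apply_moves:
  series:
    - [-0.6,0,0,0,0,0,0]
    - [-1.2,0,0,0,0,0,0]
    - [-1.8,0,0,0,0,0,0]
    - [-2.4,0,0,0,0,0,0]
    - [-2.9,0,0,0,0,0,0]

```text
time: 3.48
position: [0.5788, -0.1316, 0.1172]
tool_rot: [0.643, 0.766, 0.002, -0.003]
ft_force: [-0.1, 13.4, 6.4]
grip_width: 0.0005
```

Request:
apply_moves:
  series:
    - [-0.1,0,0,0,0,0,0]
    - [-0.2,0,0,0,0,0,0]
    - [-0.3,0,0,0,0,0,0]
    - [-0.3,0,0,0,0,0,0]

```text
time: 3.82
position: [0.5793, -0.135, 0.1172]
tool_rot: [0.643, 0.766, 0.001, -0.003]
ft_force: [-1.0, 9.4, 4.9]
grip_width: 0.0007
```

```bash
python3 go.py
```

```text
t 3.82 tcp tester mm [-16.9   0.6 117.2] F tester [ 9.4 -0.7  4.9] w 0.7 q [-0.42  0.65  1.61  0.01  0.88 -0.6 ]
```

Request:
apply_moves:
  series:
    - [-0.15,0,0,0,0,0,0]
    - [-0.3,0,0,0,0,0,0]
    - [-0.45,0,0,0,0,0,0]
    - [-0.5,0,0,0,0,0,0]
    - [-0.5,0,0,0,0,0,0]

```text
time: 4.23
position: [0.5801, -0.1395, 0.1171]
tool_rot: [0.643, 0.766, 0.001, -0.003]
ft_force: [-0.5, 10.3, 5.1]
grip_width: 0.0008
```

Request:
apply_moves:
  series:
    - [-0.1,0,0,0,0,0,0]
    - [-0.2,0,0,0,0,0,0]
    - [-0.2,0,0,0,0,0,0]
    - [-0.2,0,0,0,0,0,0]

```text
time: 4.57
position: [0.5805, -0.1415, 0.1171]
tool_rot: [0.643, 0.766, 0.001, -0.003]
ft_force: [-1.5, 10.4, 4.7]
grip_width: 0.0007
```

Request:
apply_moves:
  series:
    - [-0.1,0,0,0,0,0,0]
    - [-0.2,0,0,0,0,0,0]
    - [-0.2,0,0,0,0,0,0]
    - [-0.2,0,0,0,0,0,0]

```text
time: 4.9
position: [0.5808, -0.1433, 0.1172]
tool_rot: [0.643, 0.766, 0.001, -0.003]
ft_force: [-1.4, 10.4, 5.3]
grip_width: 0.0003
```

```bash
python3 go.py
```

```text
t 4.9 tcp tester mm [-25.4   0.6 117.2] F tester [10.5 -0.4  5.3] w 0.3 q [-0.43  0.66  1.6   0.01  0.89 -0.61]
```

Request:
apply_moves:
  series:
    - [-0.08,0,0,0,0,0,0]
    - [-0.15,0,0,0,0,0,0]
    - [-0.15,0,0,0,0,0,0]

```text
time: 5.15
position: [0.581, -0.1448, 0.1171]
tool_rot: [0.643, 0.766, 0.001, -0.003]
ft_force: [-0.4, 10.8, 5.6]
grip_width: 0.0005
```

Request:
apply_moves:
  series:
    - [-0.08,0,0,0,0,0,0]
    - [-0.15,0,0,0,0,0,0]
    - [-0.15,0,0,0,0,0,0]

```text
time: 5.4
position: [0.5813, -0.1466, 0.1171]
tool_rot: [0.643, 0.766, 0.001, -0.003]
ft_force: [-0.5, 9.7, 5.5]
grip_width: 0.0006
```

Request:
apply_moves:
  series:
    - [-0.08,0,0,0,0,0,0]
    - [-0.15,0,0,0,0,0,0]
    - [-0.15,0,0,0,0,0,0]

```text
time: 5.65
position: [0.5816, -0.148, 0.1171]
tool_rot: [0.643, 0.766, 0.001, -0.003]
ft_force: [-0.6, 10.5, 4.7]
grip_width: 0.0006
```

Request:
apply_moves:
  series:
    - [-0.08,0,0,0,0,0,0]
    - [-0.15,0,0,0,0,0,0]
    - [-0.15,0,0,0,0,0,0]

```text
time: 5.9
position: [0.5817, -0.149, 0.1171]
tool_rot: [0.643, 0.766, 0.002, -0.003]
ft_force: [-2.2, 10.7, 5.6]
grip_width: 0.001
```

Request:
apply_moves:
  series:
    - [-0.08,0,0,0,0,0,0]
    - [-0.15,0,0,0,0,0,0]
    - [-0.15,0,0,0,0,0,0]

```text
time: 6.15
position: [0.5819, -0.1499, 0.1171]
tool_rot: [0.643, 0.766, 0.002, -0.004]
ft_force: [-0.3, 12.2, 5.6]
grip_width: 0.0005
```

```bash
python3 go.py
```

```text
t 6.15 tcp tester mm [-32.    0.7 117.1] F tester [12.1 -1.8  5.6] w 0.5 q [-0.44  0.66  1.59  0.01  0.89 -0.62]
```

Request:
apply_moves:
  series:
    - [0.2,0,0,0,0,0,0]
    - [0.4,0,0,0,0,0,0]
    - [0.6,0,0,0,0,0,0]
    - [0.6,0,0,0,0,0,0]
    - [0.6,0,0,0,0,0,0]

```text
time: 6.57
position: [0.5811, -0.1452, 0.1171]
tool_rot: [0.643, 0.766, 0.001, -0.003]
ft_force: [-1.4, 9.5, 5.7]
grip_width: 0.0003
```

```bash
python3 go.py
```

```text
t 6.57 tcp tester mm [-27.3   0.7 117.1] F tester [ 9.6 -0.3  5.7] w 0.3 q [-0.43  0.66  1.6   0.    0.89 -0.61]
```

Not caught, so the extra force was the ramp. I carry on past it.

Request:
apply_moves:
  series:
    - [-0.2,0,0,0,0,0,0]
    - [-0.4,0,0,0,0,0,0]
    - [-0.6,0,0,0,0,0,0]
    - [-0.7,0,0,0,0,0,0]
    - [-0.7,0,0,0,0,0,0]

```text
time: 6.98
position: [0.5819, -0.1505, 0.1171]
tool_rot: [0.643, 0.766, 0.002, -0.004]
ft_force: [-1.4, 15.2, 5.9]
grip_width: 0.0004
```

Request:
apply_moves:
  series:
    - [-0.06,0,0,0,0,0,0]
    - [-0.1,0,0,0,0,0,0]
    - [-0.1,0,0,0,0,0,0]

```text
time: 7.23
position: [0.582, -0.1509, 0.1171]
tool_rot: [0.643, 0.766, 0.002, -0.004]
ft_force: [-0.3, 15.4, 6.0]
grip_width: 0.0004
```

Request:
apply_moves:
  series:
    - [-0.06,0,0,0,0,0,0]
    - [-0.1,0,0,0,0,0,0]
    - [-0.1,0,0,0,0,0,0]

```text
time: 7.48
position: [0.5821, -0.1514, 0.1171]
tool_rot: [0.643, 0.766, 0.002, -0.005]
ft_force: [-1.3, 15.6, 7.2]
grip_width: 0.0007
```

Request:
apply_moves:
  series:
    - [-0.06,0,0,0,0,0,0]
    - [-0.1,0,0,0,0,0,0]
    - [-0.1,0,0,0,0,0,0]

```text
time: 7.73
position: [0.5821, -0.152, 0.1171]
tool_rot: [0.643, 0.766, 0.003, -0.005]
ft_force: [-1.0, 16.7, 7.4]
grip_width: 0.0008
```

Request:
apply_moves:
  series:
    - [-0.06,0,0,0,0,0,0]
    - [-0.1,0,0,0,0,0,0]
    - [-0.1,0,0,0,0,0,0]

```text
time: 7.98
position: [0.5823, -0.1526, 0.1171]
tool_rot: [0.643, 0.766, 0.003, -0.005]
ft_force: [-1.6, 18.1, 7.3]
grip_width: 0.0003
```

The force slope of about 2 N/mm looks like the buffer, so my back-off may have been too short. I back off farther to test.

Request:
apply_moves:
  series:
    - [0.3,0,0,0,0,0,0]
    - [0.6,0,0,0,0,0,0]
    - [0.9,0,0,0,0,0,0]
    - [1.1,0,0,0,0,0,0]
    - [1.1,0,0,0,0,0,0]

```text
time: 8.4
position: [0.581, -0.1452, 0.117]
tool_rot: [0.643, 0.766, 0.001, -0.002]
ft_force: [-0.8, 8.9, 4.7]
grip_width: 0.0005
```

```bash
python3 go.py
```

```text
t 8.4 tcp tester mm [-27.3   0.7 117. ] F tester [ 8.9 -0.8  4.7] w 0.5 q [-0.43  0.66  1.6   0.    0.89 -0.61]
```

Request:
apply_moves:
  series:
    - [0.1,0,0,0,0,0,0]
    - [0.2,0,0,0,0,0,0]
    - [0.3,0,0,0,0,0,0]
    - [0.3,0,0,0,0,0,0]
    - [0.3,0,0,0,0,0,0]

```text
time: 8.82
position: [0.5811, -0.1448, 0.1168]
tool_rot: [0.643, 0.766, -0.0, -0.001]
ft_force: [-2.3, 4.0, 2.5]
grip_width: 0.0005
```

Request:
apply_moves:
  series:
    - [0.1,0,0,0,0,0,0]
    - [0.2,0,0,0,0,0,0]
    - [0.3,0,0,0,0,0,0]
    - [0.3,0,0,0,0,0,0]
    - [0.3,0,0,0,0,0,0]

```text
time: 9.23
position: [0.5819, -0.1426, 0.1166]
tool_rot: [0.643, 0.766, 0.0, 0.001]
ft_force: [-0.2, -0.3, -0.0]
grip_width: 0.0001
```

```bash
python3 go.py
```

```text
t 9.23 tcp tester mm [-24.9  -0.6 116.6] F tester [-0.2  0.2 -0. ] w 0.1 q [-0.43  0.66  1.6  -0.    0.88 -0.6 ]
```

Now it is caught: the force is zero while the TCP moves away. From the peak force, the buffer was pressed about 3.5 mm. I retract forward and up.

Request:
apply_moves:
  series:
    - [0.8,0,0,0,0,0,0]
    - [1.6,0,0,0,0,0,0]
    - [2,0,-2,0,0,0,0]
    - [2,0,-5,0,0,0,0]
    - [2,0,-8,0,0,0,0]

```text
time: 9.65
position: [0.5765, -0.1207, 0.1963]
tool_rot: [0.642, 0.767, -0.0, -0.002]
ft_force: [0.1, -0.7, -0.0]
grip_width: 0.0007
```

Request:
apply_moves:
  series:
    - [0,0,0,0,0,0,0]
    - [0,0,0,0,0,0,0]

```text
time: 9.82
position: [0.5788, -0.1219, 0.1985]
tool_rot: [0.642, 0.767, 0.001, 0.002]
ft_force: [-1.3, 0.4, -0.8]
grip_width: 0.0004
```

```bash
python3 go.py 108 130 197 90;  python3 - <<'E'
from h import *; from rig import robot
P=[0.577,-0.1182,1.745]
p=robot.camera_params("scene");im=robot.camera("scene")[150:310,245:395]; cv2.imwrite("pics/s2.png",cv2.resize(im[:,:,::-1],None,fx=3.6,fy=3.6,interpolation=cv2.INTER_CUBIC))
for y in(44,60,70,75,80,85,94): print(y,(proj(p,T2W(P,[[.088,y/1e3,.122],[.128,y/1e3,.122]]))-[245,150]+.5).round(1)*3.6)
E
```

```text
t 9.82 tcp tester mm [ -4.   -1.1 198.5] F tester [ 0.6  1.3 -0.8] w 0.4 q [-0.4   0.53  1.57  0.    1.04 -0.57]
shift cm [ 11.22 -13.09   0.07] rot [0.2 0.1 0.1]
44 [[264.24 114.48]
 [280.08  79.2 ]]
60 [[243.72 110.16]
 [259.92  74.88]]
70 [[230.76 107.28]
 [247.68  72.36]]
75 [[224.64 106.2 ]
 [241.2   70.92]]
80 [[218.16 104.76]
 [235.08  69.84]]
85 [[212.04 103.32]
 [228.96  68.4 ]]
94 [[200.52 100.8 ]
 [217.8   66.24]]
```

View pics/s2.png

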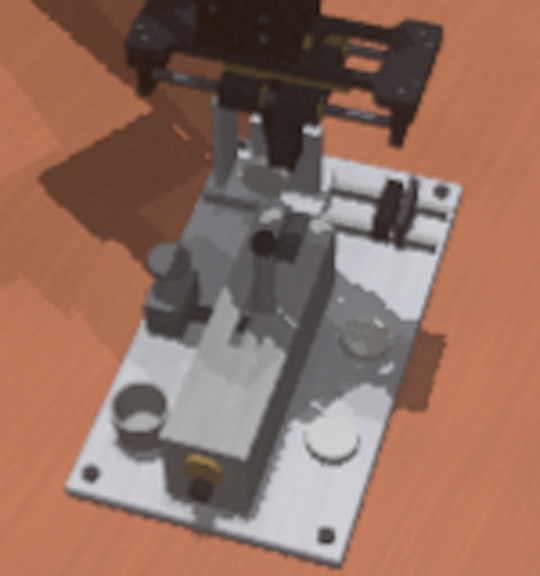

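The picture shows the striker held back (handle at (262,240)) and the tab edge at about (215,100), which puts its face near y 82 mm. I go to the outside of the tab.

Request:
apply_moves:
  series:
    - [2.4,-2.8,0,0,0,0,0]
    - [4.8,-5.6,0,0,0,0,0]
    - [7.2,-8.4,0,0,0,0,0]
    - [9.6,-11.2,0,0,0,0,0]
    - [11.2,-13.1,0,0,0,0,0]

```text
time: 10.28
position: [0.4237, -0.0322, 0.1948]
tool_rot: [0.642, 0.766, -0.001, -0.004]
ft_force: [-0.1, -0.3, -0.7]
grip_width: 0.0008
```

Request:
apply_moves:
  series:
    - [0,0,2,0,0,0,0]
    - [0,0,4.5,0,0,0,0]
    - [0,0,7,0,0,0,0]
    - [0,0,9,0,0,0,0]
    - [0,0,9,0,0,0,0]

```text
time: 10.7
position: [0.4257, -0.0336, 0.1029]
tool_rot: [0.643, 0.766, -0.002, -0.005]
ft_force: [0.1, 0.1, -0.5]
grip_width: 0.0
```

```bash
python3 go.py 108 100 107 90
```

```text
t 10.7 tcp tester mm [109.5 134.3 102.9] F tester [ 0.1 -0.1 -0.5] w 0.0 q [-0.34  0.53  2.04 -0.    0.58 -0.52]
shift cm [-0.16  3.43 -0.44] rot [-0.5 -0.3  0.1]
```

Request:
apply_moves:
  series:
    - [0,0.7,-0.2,0,0,0,0]
    - [0,1.4,-0.2,0,0,0,0]
    - [0,2.1,-0.2,0,0,0,0]
    - [0,2.7,-0.2,0,0,0,0]
    - [0,3.2,-0.2,0,0,0,0]

```text
time: 11.12
position: [0.4621, -0.0294, 0.1095]
tool_rot: [0.642, 0.766, 0.0, 0.001]
ft_force: [-3.3, -2.7, 1.8]
grip_width: 0.0007
```

Request:
apply_moves:
  series:
    - [0,0.4,0,0,0,0,0]
    - [0,0.8,0,0,0,0,0]
    - [0,1.2,0,0,0,0,0]
    - [0,1.6,0,0,0,0,0]
    - [0,2.0,0,0,0,0,0]

```text
time: 11.53
position: [0.4802, -0.0256, 0.1086]
tool_rot: [0.643, 0.766, -0.0, -0.0]
ft_force: [-2.3, -1.6, 3.8]
grip_width: 0.0005
```

```bash
python3 go.py
```

```text
t 11.53 tcp tester mm [107.9  79.3 108.6] F tester [-1.2  2.5  3.8] w 0.5 q [-0.29  0.56  1.91  0.    0.68 -0.46]
```

Contact was at about y 97–98, and the carriage slides at about 3 N. Home is expected near TCP y 59.

Request:
apply_moves:
  series:
    - [0,0.4,0,0,0,0,0]
    - [0,0.8,0,0,0,0,0]
    - [0,1.2,0,0,0,0,0]
    - [0,1.5,0,0,0,0,0]
    - [0,1.6,0,0,0,0,0]

```text
time: 11.95
position: [0.4966, -0.0228, 0.1084]
tool_rot: [0.643, 0.766, 0.0, -0.0]
ft_force: [-3.7, 0.2, 3.1]
grip_width: 0.0008
```

Request:
apply_moves:
  series:
    - [0,0.1,0,0,0,0,0]
    - [0,0.2,0,0,0,0,0]
    - [0,0.2,0,0,0,0,0]

```text
time: 12.2
position: [0.4982, -0.0225, 0.1085]
tool_rot: [0.643, 0.766, 0.0, -0.0]
ft_force: [-3.0, 0.6, 2.1]
grip_width: 0.0002
```

```bash
python3 go.py
```

```text
t 12.2 tcp tester mm [107.9  61.1 108.5] F tester [1.1 2.9 2.1] w 0.2 q [-0.27  0.58  1.86  0.    0.7  -0.45]
```

Request:
apply_moves:
  series:
    - [0,0.1,0,0,0,0,0]
    - [0,0.2,0,0,0,0,0]
    - [0,0.2,0,0,0,0,0]

```text
time: 12.45
position: [0.5001, -0.0222, 0.1085]
tool_rot: [0.643, 0.766, 0.0, -0.0]
ft_force: [-2.5, 1.2, 1.5]
grip_width: 0.0002
```

Request:
apply_moves:
  series:
    - [0,0.1,0,0,0,0,0]
    - [0,0.15,0,0,0,0,0]
    - [0,0.15,0,0,0,0,0]

```text
time: 12.7
position: [0.5016, -0.022, 0.1085]
tool_rot: [0.643, 0.766, 0.0, -0.0]
ft_force: [-3.3, 0.3, 1.8]
grip_width: 0.0003
```

Request:
apply_moves:
  series:
    - [0,0.1,0,0,0,0,0]
    - [0,0.15,0,0,0,0,0]
    - [0,0.15,0,0,0,0,0]

```text
time: 12.95
position: [0.5025, -0.0218, 0.1085]
tool_rot: [0.642, 0.766, -0.0, -0.001]
ft_force: [-4.1, 0.7, 3.6]
grip_width: 0.0008
```

Request:
apply_moves:
  series:
    - [0,0.1,0,0,0,0,0]
    - [0,0.15,0,0,0,0,0]
    - [0,0.15,0,0,0,0,0]

```text
time: 13.2
position: [0.5032, -0.0216, 0.1085]
tool_rot: [0.642, 0.766, -0.001, -0.001]
ft_force: [-6.2, -1.2, 3.8]
grip_width: 0.0006
```

```bash
python3 go.py
```

```text
t 13.2 tcp tester mm [107.9  56.  108.5] F tester [-0.1  6.3  3.8] w 0.6 q [-0.26  0.58  1.85 -0.    0.72 -0.44]
```

The carriage is home: at 6.3 N it is pressing about 1 mm into the pad. I back off, rise and turn the gripper so its body stays clear of the handle over the trip pad.

Request:
apply_moves:
  series:
    - [0,-1,0,0,0,0,0]
    - [0,-2.5,0,0,0,0,0]
    - [0,-3.5,-2,0,0,0,0]
    - [0,-3.5,-5,0,0,0,0]
    - [0,-3.5,-8,0,0,0,0]

```text
time: 13.62
position: [0.47, -0.028, 0.1889]
tool_rot: [0.643, 0.766, 0.0, 0.0]
ft_force: [0.8, -1.5, -0.4]
grip_width: 0.0007
```

Request:
apply_moves:
  series:
    - [-2.5,0,0,0,0,-7,0]
    - [-5,0.3,0,0,0,-14,0]
    - [-7.5,0.6,0,0,0,-21,0]
    - [-10,1,0,0,0,-28,0]
    - [-12.5,1.3,0,0,0,-35,0]

```text
time: 14.03
position: [0.5064, -0.1505, 0.1891]
tool_rot: [0.38, 0.925, -0.0, 0.003]
ft_force: [0.3, 0.1, -1.0]
grip_width: 0.0007
```

Request:
apply_moves:
  series:
    - [0,0,0,0,0,-7,0]
    - [0,0,0,0,0,-14,0]
    - [0,0,0,0,0,-21,0]
    - [0,0,0,0,0,-28,0]
    - [0,0,0,0,0,-35,0]

```text
time: 14.45
position: [0.506, -0.1495, 0.1888]
tool_rot: [0.084, 0.996, -0.001, 0.002]
ft_force: [0.3, -0.8, 0.3]
grip_width: 0.0005
```

```bash
python3 go.py -30 78 117 0
```

```text
t 14.45 tcp tester mm [-18.6  75.4 188.8] F tester [-0.9 -0.1  0.3] w 0.5 q [-0.5   0.47  1.73  0.    0.93 -1.9 ]
shift cm [-0.11 -1.16  7.18] rot [ -0.1   0.2 -19.6]
```

Request:
apply_moves:
  series:
    - [-0.1,-0.6,0,0,0,-7,0]
    - [-0.1,-1.1,0,0,0,-14,0]
    - [-0.1,-1.1,0,0,0,-19.6,0]
    - [-0.1,-1.1,2.5,0,0,-19.6,0]
    - [-0.1,-1.1,4.5,0,0,-19.6,0]

```text
time: 14.87
position: [0.506, -0.161, 0.144]
tool_rot: [-0.084, 0.996, -0.002, 0.003]
ft_force: [0.3, -0.2, 0.7]
grip_width: 0.0006
```

Request:
apply_moves:
  series:
    - [0,0,0,0,0,0,0]
    - [0,0,0,0,0,0,0]

```text
time: 15.03
position: [0.5039, -0.1598, 0.143]
tool_rot: [-0.084, 0.996, 0.0, 0.0]
ft_force: [-1.1, -1.1, -0.9]
grip_width: 0.0005
```

```bash
python3 go.py -30 78 110 0
python3 - <<'E'
from rig import robot
import cv2
im=robot.camera("scene")[130:310,235:395]; cv2.imwrite("pics/s3.png",cv2.resize(im[:,:,::-1],None,fx=3.3,fy=3.3,interpolation=cv2.INTER_CUBIC))
E
```

```text
t 15.03 tcp tester mm [-28.3  79.2 143. ] F tester [-0.9  1.3 -0.9] w 0.5 q [-0.52  0.54  1.77  0.    0.83 -2.26]
shift cm [-0.12 -0.17  3.3 ] rot [ 0.   0.  -0.4]
```

View pics/s3.png

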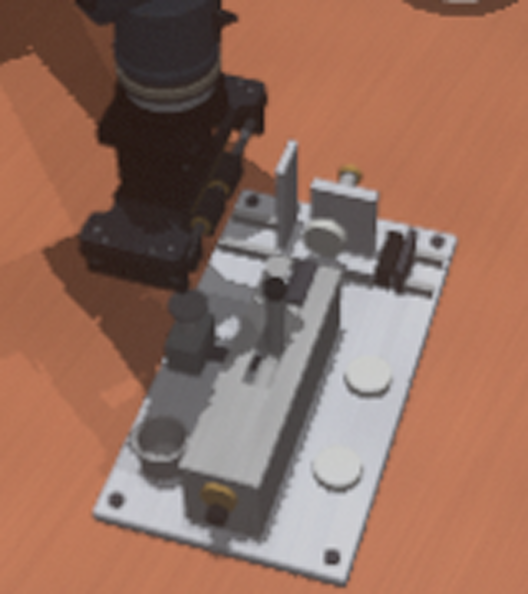

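Run:
```python
from h import *; from rig import robot
P=[0.577,-0.1182,1.745]
p=robot.camera_params("scene"); o=robot.get_obs()
f=lambda w:((proj(p,w)-[235,130]+.5)*3.3).round(0).tolist()
tip=o["position"]+R.from_quat(o["tool_rot"]).apply([0,0,.019])
print("tcp,tip",f([o["position"],tip]))
print("pad,cap(x104?),tab top in",f(T2W(P,[[-.03,.078,.078],[.104,0,.058],[.108,.04,.122],[.108,.044,.122],[.108,.05,.122]])))
```

```text
tcp,tip [[184.0, 245.0], [186.0, 262.0]]
pad,cap(x104?),tab top in [[189.0, 303.0], [332.0, 223.0], [287.0, 156.0], [283.0, 155.0], [276.0, 153.0]]
```

The pad at (188,305), the tab at (288,150) and the cap at (325,238) match the prediction for carriage home. The fingertips, predicted at (186,262), are hidden behind the gripper body. I press the pad.

Request:
apply_moves:
  series:
    - [-0.1,-0.1,1,0,0,0,0]
    - [-0.1,-0.1,2,0,0,0,0]
    - [-0.1,-0.1,3,0,0,0,0]
    - [-0.1,-0.1,3.8,0,0,0,0]
    - [-0.1,-0.1,4.2,0,0,0,0]

```text
time: 15.5
position: [0.5042, -0.1599, 0.1001]
tool_rot: [-0.084, 0.996, 0.001, -0.001]
ft_force: [-0.1, -0.5, -0.6]
grip_width: 0.0003
```

Request:
apply_moves:
  series:
    - [0,0,0.1,0,0,0,0]
    - [0,0,0.2,0,0,0,0]
    - [0,0,0.3,0,0,0,0]

```text
time: 15.75
position: [0.5051, -0.1604, 0.0986]
tool_rot: [-0.084, 0.996, -0.0, 0.0]
ft_force: [-0.3, -0.2, 0.8]
grip_width: 0.0003
```

Request:
apply_moves:
  series:
    - [0,0,0.1,0,0,0,0]
    - [0,0,0.2,0,0,0,0]
    - [0,0,0.3,0,0,0,0]

```text
time: 16.0
position: [0.5051, -0.1605, 0.0964]
tool_rot: [-0.084, 0.996, -0.0, 0.0]
ft_force: [-0.7, -0.0, 7.0]
grip_width: 0.0006
```

```bash
python3 go.py -30 78 110 0
```

```text
t 16.0 tcp tester mm [-29.2  78.1  96.4] F tester [0.1 0.6 7. ] w 0.6 q [-0.52  0.62  1.79 -0.    0.72 -2.26]
shift cm [-0.01 -0.08 -1.36] rot [-0.   0.  -0.3]
```

Request:
apply_moves:
  series:
    - [0,0,0.1,0,0,0,0]
    - [0,0,0.2,0,0,0,0]
    - [0,0,0.2,0,0,0,0]

```text
time: 16.25
position: [0.5051, -0.1605, 0.0944]
tool_rot: [-0.084, 0.996, -0.0, 0.0]
ft_force: [-0.7, -0.2, 4.1]
grip_width: 0.0007
```

Request:
apply_moves:
  series:
    - [0,0,0.1,0,0,0,0]
    - [0,0,0.2,0,0,0,0]
    - [0,0,0.2,0,0,0,0]

```text
time: 16.5
position: [0.5051, -0.1604, 0.092]
tool_rot: [-0.084, 0.996, -0.0, 0.0]
ft_force: [-1.3, 0.2, 3.5]
grip_width: 0.0005
```

Request:
apply_moves:
  series:
    - [0,0,0.1,0,0,0,0]
    - [0,0,0.2,0,0,0,0]
    - [0,0,0.2,0,0,0,0]

```text
time: 16.75
position: [0.5051, -0.1604, 0.0896]
tool_rot: [-0.084, 0.996, -0.0, 0.0]
ft_force: [-1.0, -0.8, 4.1]
grip_width: 0.0003
```

Request:
apply_moves:
  series:
    - [0,0,0.1,0,0,0,0]
    - [0,0,0.15,0,0,0,0]
    - [0,0,0.15,0,0,0,0]

```text
time: 17.0
position: [0.5051, -0.1605, 0.088]
tool_rot: [-0.084, 0.996, -0.0, 0.0]
ft_force: [-0.3, -0.5, 4.4]
grip_width: 0.0004
```

```bash
python3 go.py
python3 - <<'E'
from rig import robot
import cv2
im=robot.camera("scene")[130:310,235:395]; cv2.imwrite("pics/s4.png",cv2.resize(im[:,:,::-1],None,fx=3.3,fy=3.3,interpolation=cv2.INTER_CUBIC))
E
```

```text
t 17.0 tcp tester mm [-29.2  78.1  88. ] F tester [-0.5  0.4  4.4] w 0.4 q [-0.52  0.64  1.8  -0.    0.71 -2.26]
```

View pics/s4.png

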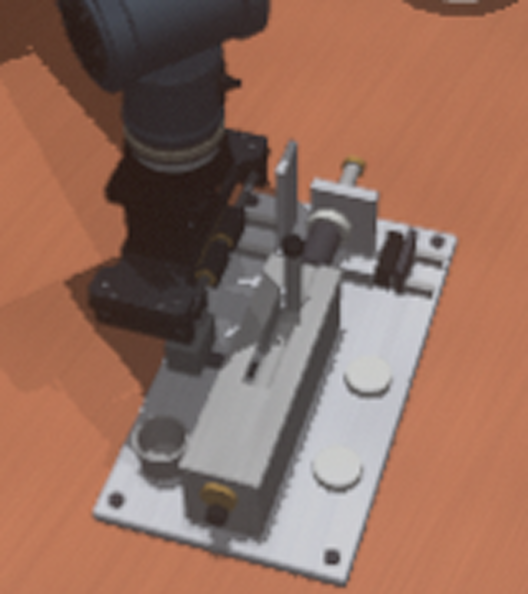

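Fired: the handle is home at (292,243), the cap sits against the holder at (325,222), and the plunger end stands farther out, from (348,172) to (352,162). I withdraw upward.

Request:
apply_moves:
  series:
    - [0,0,-1,0,0,0,0]
    - [0,0,-3,0,0,0,0]
    - [0,0,-6,0,0,0,0]
    - [0,0,-9,0,0,0,0]
    - [0,0,-12,0,0,0,0]

```text
time: 17.47
position: [0.5041, -0.1598, 0.2092]
tool_rot: [-0.084, 0.996, 0.001, -0.001]
ft_force: [0.3, -0.3, -0.1]
grip_width: 0.0005
```

Request:
apply_moves:
  series:
    - [2,0,-1,0,0,0,0]
    - [4,0,-2,0,0,0,0]
    - [6,0,-2,0,0,0,0]
    - [6,0,-2,0,0,0,0]
    - [6,0,-2,0,0,0,0]

```text
time: 17.88
position: [0.4451, -0.1701, 0.2284]
tool_rot: [-0.083, 0.997, 0.0, 0.0]
ft_force: [0.2, 0.4, -0.5]
grip_width: 0.0008
```

```bash
python3 go.py
python3 - <<'E'
from rig import robot
import cv2
im=robot.camera("scene")[130:310,235:395]; cv2.imwrite("pics/s5.png",cv2.resize(im[:,:,::-1],None,fx=3.3,fy=3.3,interpolation=cv2.INTER_CUBIC))
E
```

```text
t 17.88 tcp tester mm [-28.2 138.9 228.4] F tester [ 0.4 -0.3 -0.5] w 0.8 q [-0.6   0.35  1.81  0.    0.98 -2.34]
```

View pics/s5.png

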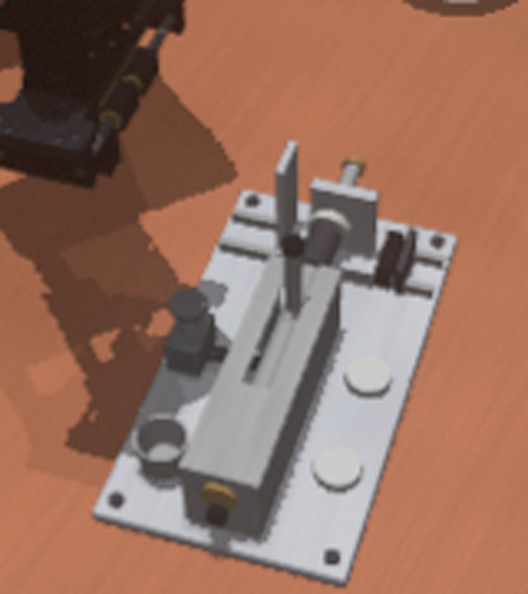

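The arm is clear, the cap is driven back, the pad is up again, and the spare caps and the cup have not moved. I hand in.

```bash
python3 -c "
from rig import robot
print(robot.hand_in())"
```

```text
the job is handed in; nothing more can be done
None
```

The impact test is done and handed in at about 18 s on the robot's clock; `hand_in` gave no verdict.

- **Cocking:** I hooked the striker's handle with closed fingers and drew it back until the sear caught. The force fell to zero as I moved away, and the next picture showed the striker held back.
- **Buffer:** I missed the click, and my first back-off was too short to show the catch, so I pulled on into the rear buffer. From the peak force of about 18 N I estimate it was pressed about 3.5 mm. From the fingers' travel it could be up to 4.5 mm, still under the 5 mm limit but closer than intended.
- **Carriage:** I pushed it in at about 3 N until the force rose to about 6 N at its stop. The picture then matched the fully-in position.
- **Trip and blow:** I pressed the trip pad gently, with readings of up to 7 N, and the striker flew free.
- **Last checks:** The final picture shows the cap against its holder plate with the plunger farther out. It also shows the trip pad back up, the spare caps and cup unmoved, and the arm clear. I did not picture the plate, tray, jar and tweezers again at the end, but the arm never went low near them.

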